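Clamp the glued block in the trigger clamp

ROBOT

A 7-joint arm with a two-finger parallel gripper is mounted at the origin on the work surface. World frame = base frame: x ahead of the robot, y to its left, z up, the work surface at z = 0. Lengths are in m, angles in rad, forces in N, time in s.
With the tool pointing down it reaches from about 0.425 to 0.875 m from the base axis. Payload 4.7 kg.
Tool frame: the origin (TCP) lies midway between the tips of the shut fingers; the grasp point (between the pads) lies 19 mm behind it; z points along the fingers, y is the direction in which the jaws open and shut (so a half turn about z gives the same grasp; the last joint's range is limited). The gripper opens to 87 mm and grips with 3 to 60 N. Pads are 19 mm wide; open, the fingers measure 117 mm over their backs; the gripper's body (75 mm by 190 mm) begins 51 mm behind the grasp point.
Start: joints at [1.223, 0.321, -0.07, 1.45, 0.023, 1.371, -0.057], TCP at [0.23, -0.608, 0.189] pointing down, gripper open.
Joint ranges: [-2.86, 2.86], [-0.3, 2.09], [-1.38, 1.24], [0.06, 2.45], [-1.56, 4.7], [0.09, 2.05], [-2.69, 2.69]. Speed limits (rad/s): [2.57, 2.57, 3.14, 3.14, 3.14, 3.14, 3.14].

INTERFACE

Orientations are given as a rotation vector (axis times angle).
In Python, from bench import get_state, eyes, job gives the robot as it stands. The module is installed in compiled form; this text tells all that it offers.
- The arm moves only by the shell command python3 -m jog 'ROWS' [FORCE]. ROWS is JSON, a list that holds one entry, the list of rows, each a list of 5 numbers: the opening, from 0 (shut) to 1 (fully open), then the shift along the tool's x, y, z in units of 40 mm (1.0 is 40 mm), then the turn about the tool's z in units of 5 degrees (1.0 is 5 degrees). In form: [[[jaw, dx, dy, dz, turn], ...]]. A call has 1 to 10 rows; each row shifts and turns the commanded pose from where the row before left it, along the tool's axes as they then stand; what a row does not reach is not made up. A row lasts 1/8 s, in which the tool goes at most 62.5 mm and 10.7 degrees, less where a joint would pass 70% of its speed; a pose out of reach is approached as far as the arm can. A call is refused whole if a number of a shift passes 1 or a number of a turn 1, either way. A call with a gripper value outside its range is refused whole. The fingers move at their own pace and stop on an object; FORCE is the grip in N (left out, the last holds). Time passes only in rows, so rows that do not move let the fingers close. It gives the time, the measured TCP pose, the force and the opening at its end, in the units of the state.
- get_state(): the state, without advancing time (a new reading comes with each control period).
- eyes.get_image(name): name is "side" or "top"; returns (picture, depth): 480x640x3 uint8, red, green, blue; 480x640 float32, m along the optical axis (not along the pixel's ray), 0 where there is no reading.
- eyes.camera_params(name): a dict with "camera_matrix" (3x3 intrinsics, pixels), "pose" (4x4, takes a point from camera to world coordinates). Camera axes: x right, y down, z forward; pixel columns grow to the right and rows downward; lengths in m; the calibration is good to about 2 mm. A picture is of the moment at which its call begins. camera_params takes no time and is no camera call.
- job.close_job(): hands the job in, once; it reports no verdict.
The state is a dict: "time": time; "joint_positions": joint angles; "qd": joint speeds; "joint_torque": joint torques, N m; "position": TCP position; "tool_rot": TCP orientation; "ft_force": force on the tool from outside, world axes, zero at the start; "torque": the same for the moment, N m; "grip_width": opening from 0.0 (shut) to 1.0 (fully open).
Only numpy, scipy, OpenCV 4.12 (cv2) and the standard library are available. Lean on these libraries where they do the work, as an engineer would, in place of code of your own. Each camera call takes 0.05 s, during which the arm holds its last target. There are 200 camera calls.

TASK

Lay the glued two-layer wooden block on the bed rails between the jaws of the bench clamp, glue line square across the bar so that the jaws will press the layers together, and let go of it. Then squeeze and release the clamp's trigger again and again until the moving jaw has closed on the block and pins it against the fixed jaw; bring the jaw up with the trigger only, do not push the jaw by hand, and disturb nothing else. Finish while still holding the trigger squeezed, firmly enough to keep pressure on the block but gently enough not to crush it.

Things in the scene. Friction and masses are not known exactly. Their poses are not given: they have to be found in the camera images.
- block_center (a point): Centre of the glued block, loose on the bench: 36 x 56 x 44 mm, two 18 mm slabs, one of pale, one of darker wood, 22 mm from centre to underside, 60 g. Own x: the 36 mm way, across the glue line (the way the jaws must press); own y: the 56 mm way; z up. Lift it by its two 36 x 44 mm ends, 56 mm apart, so that the fingers stay clear of the jaws
- block: The same block as a body; origin at the centre of its underside.
- clamp: Trigger bar clamp screwed to the bench, fixed. Origin: at bench level below the pressing face of the fixed jaw, on the bar line. Own x runs along the bar from fixed to moving jaw, y across, z up. Its housing spans x = -130 to 0 mm, 44 mm high, 48 mm wide; two upright grips stand on it, trigger and handle. A bar tail sticks out behind, to x = -190 mm at most, below z = 30 mm
- bed (a point): Point on top of the bed, clamp axes, at x = 30 mm, z = 30 mm of the clamp. The bed is two rails along the bar, tops at z = 30 mm, from x = 0 to 125 mm, each 14 mm wide, outer edges at y = +-26 mm. The block is to lie on these, between the jaws
- squeeze (a point): Where to squeeze, clamp axes: x = -102, z = 95 mm. Black handle, fixed: x = -121 to -107 mm. Trigger: x = -78 to -68 mm at rest, -93 to -83 fully squeezed; 53 mm over both at rest, 38 squeezed. Both 26 mm wide, tops at z = 123 mm, feet 41 to 49. Only the trigger moves, so fingers that close evenly must be centred here, 68 mm apart or more at first: one drives the trigger, the other just meets the handle
- moving_jaw: Moving jaw with its toothed bar, clamp axes; z from bench level. Its pressing face is 100 mm along +x from its origin, its back at 120 mm; 34 mm wide, top at z = 76 mm. The gap between the jaws is 100 mm while its origin meets the clamp's, less as it slides along -x (75 mm at most). A drag of 4 N keeps it where it is left. The fixed jaw opposite is 34 mm wide, 20 thick, top at 78
- trigger: Upright trigger plate, 10 x 26 x 74 mm, clamp axes. Released, its origin meets the clamp's; it slides along -x, 15 mm at most; spring return, 3 to 5.3 N. Ratchet, 7.2 mm teeth: a full squeeze closes the jaw by 7 to 15 mm, on release the jaw stays. This takes about 9 N. With the jaw on the block it stops short (0 to 8 mm from released) and force beyond 9 N goes 1:1 to the block: 15 to 40 N is right
- spool_a: Bystander: wooden spool, 48 mm across, 60 mm tall, standing; origin at its underside.
- spool_b: Bystander: a second wooden spool, the same.
- wrench: Bystander: steel wrench, 180 mm, lying on the bench.

How it is judged:
On the way, in this order (a step that is already met when the one before it is completed fails the run):
1. the block rests on the rails between the jaws, square to the bar, and is let go (x of block_center in the frame of clamp above 0.012 m and x of block_center in the frame of moving_jaw below 0.086 m and y of block_center in the frame of clamp between -0.012 and 0.012 m and z of block_center in the frame of clamp between 0.046 and 0.056 m and angle between the x axis of block and the x axis of clamp, either way round below 0.2 rad and contact force between the fingers and block below 0.1 N and linear speed of block below 0.02 m/s), for 0.2 s.
2. the trigger has been squeezed and the jaw has come at least 8 mm along (distance of moving_jaw from where it was at the start of the episode above 0.008 m).
At the end, for the whole second after the job is handed in: Fingers press the trigger (over 5 N), moving jaw presses the block with 5 to 60 N; block against the fixed jaw (centre 14-22 mm from its face), on the rails (centre 46-57 mm up), within 14 mm of the bar line, square to it within 0.12 rad, upright within 0.12 rad, no finger on it (contact force between moving_jaw and block between 5 and 60 N and x of block_center in the frame of clamp between 0.014 and 0.022 m and contact force between the fingers and trigger above 5 N and y of block_center in the frame of clamp between -0.014 and 0.014 m and z of block_center in the frame of clamp between 0.046 and 0.057 m and angle between the x axis of block and the x axis of clamp, either way round below 0.12 rad and angle between block's own z axis and vertical below 0.12 rad and contact force between the fingers and block below 0.1 N); the arm keeps its last pose, push and grip.
It fails at once if the block is crushed: the moving jaw presses it with over 60 N (contact force between moving_jaw and block above 60 N).
It fails at once if the hand pushes the moving jaw directly (over 4 N) (contact force between any of the fingers, the arm and moving_jaw above 4 N).
It fails at once if a spool or the wrench is shifted by more than 30 mm (distance of any of spool_a, spool_b, wrench from where it was at the start of the episode above 0.03 m).
It also fails if it takes over 67 s, if anything falls off the work surface, if the arm or the gripper's body presses on something with over 40 N, if the wrist force passes 120 N, or if a joint passes its speed limit or range.

## Working session

There is one attempt and no reset: what is moved stays moved. The work goes in short steps, Python scripts to look and compute and a shell command to move; the robot and the scene stay as the last step left them, time stands still between calls to the robot, and variables do not carry over. Pictures are saved under pics/ and viewed, about 8 in all and at most 12, crops included, and the job is handed in when it is done.

```bash
mkdir -p pics
cat > h.py <<'E'
import numpy as np,cv2
from bench import get_state,eyes,job
from scipy.spatial.transform import Rotation as R
def look(n,name):
    im,d=eyes.get_image(n); cv2.imwrite(f'pics/{name}.png',im[:,:,::-1]); np.savez(f'pics/{name}.npz',im=im,d=d); return im,d
def cam(n):
    p=eyes.camera_params(n); return np.array(p['camera_matrix']),np.array(p['pose'])
def world(n,d):
    K,T=cam(n); v,u=np.mgrid[:480,:640]
    P=np.stack([(u-K[0,2])/K[0,0]*d,(v-K[1,2])/K[1,1]*d,d],-1)
    return P@T[:3,:3].T+T[:3,3]
def plane(n,u,v,z):
    K,T=cam(n); r=T[:3,:3]@np.linalg.solve(K,[u,v,1]); o=T[:3,3]; return o+r*(z-o[2])/r[2]
E
python3 - <<'E'
from h import *
s=get_state();print(s)
for n in('top','side'):
    look(n,n+'0');print(cam(n))
E
```

```text
{'time': 0.0, 'joint_positions': array([ 1.22307407,  0.32185026, -0.07010453,  1.45166327,  0.02259464,
        1.37079456, -0.05687919]), 'qd': array([-0.00064711,  0.00052688,  0.00063216, -0.0026833 , -0.00178595,
        0.00037697, -0.00034425]), 'joint_torque': array([-1.15501807e-04, -4.91291106e+01, -4.04077694e-01, -3.12526202e+01,
       -6.37966348e-02,  4.38262720e-02,  2.00776785e-04]), 'position': array([ 0.22983317, -0.60735429,  0.18814991]), 'tool_rot': array([-3.08845429e+00, -5.65022079e-01,  6.76690102e-04]), 'ft_force': array([0.05885749, 0.6351529 , 0.01271902]), 'torque': array([-0.00758865, -0.04043161, -0.02999902]), 'grip_width': 1.0014522419412046}
(array([[562.1760164 ,   0.        , 318.80032246],
       [  0.        , 562.1760164 , 243.6615483 ],
       [  0.        ,   0.        ,   1.        ]]), array([[ 9.05351086e-03, -9.96928888e-01,  7.77870570e-02,
         5.18211875e-01],
       [-9.99958716e-01, -8.96584034e-03,  1.47623350e-03,
        -4.24140086e-02],
       [-7.74273485e-04, -7.77972108e-02, -9.96968903e-01,
         1.05585525e+00],
       [ 0.00000000e+00,  0.00000000e+00,  0.00000000e+00,
         1.00000000e+00]]))
(array([[490.60993207,   0.        , 329.93630395],
       [  0.        , 490.60993207, 246.07471223],
       [  0.        ,   0.        ,   1.        ]]), array([[-0.79998147, -0.34702853,  0.48949039,  0.16124125],
       [-0.59959526,  0.49320284, -0.630267  ,  0.53304292],
       [-0.02269742, -0.79769804, -0.60262979,  0.66814084],
       [ 0.        ,  0.        ,  0.        ,  1.        ]]))
```

View pics/top0.png

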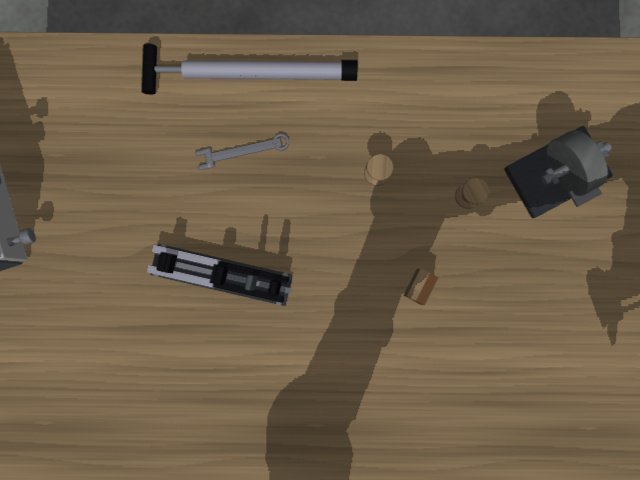

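View pics/side0.png

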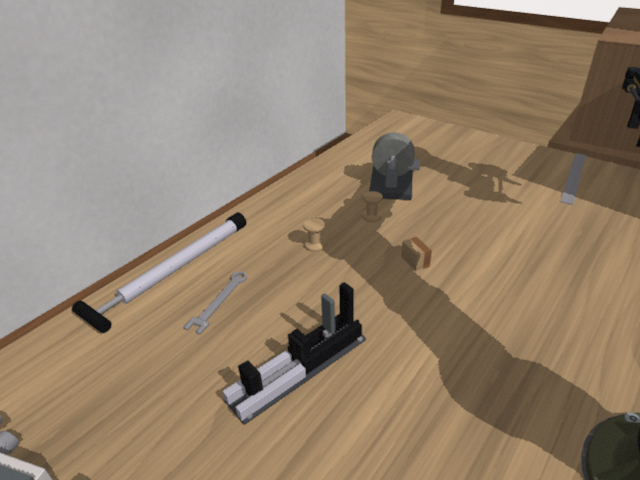

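The top view shows the clamp from (150,260) to (290,290): moving jaw (165,262), fixed jaw (218,273), trigger (252,283), handle (274,287). The block is at (421,287), the spools at (379,168) and (475,192), and the wrench at (245,150). The side view agrees.

```bash
python3 - <<'E'
from h import *
z=np.load('pics/top0.npz');im,d=z['im'],z['d'];W=world('top',d)
v,u=np.mgrid[:480,:640]
def box(a,b,c,e):return (u>a)&(u<b)&(v>c)&(v<e)
def rect(m,t):
    p=W[m];c,wh,a=cv2.minAreaRect((p[:,:2]*1000).astype(np.float32));print(t,len(p),'med',p.mean(0).round(4),'rect',np.round(c,1),np.round(wh,1),round(a,1))
Z=W[:,:,2]
rect(box(395,450,260,315)&(Z>.036),'block')
rect(box(395,450,260,315)&(Z>.036)&(Z<.05),'block')
B=box(140,300,235,310)
rect(B&(Z>.11),'grips');rect(B&(Z>.11)&(u>265),'handle');rect(B&(Z>.11)&(u<=265),'trigger')
rect(B&(Z>.066)&(Z<.09)&(u>200)&(u<235),'fixed');rect(B&(Z>.066)&(Z<.09)&(u<190),'moving')
rect(B&(Z>.025)&(Z<.034),'rails')
rect(B&(Z>.02),'all')
for t,b in(('sA',box(360,400,145,190)),('sB',box(455,495,170,210))):rect(b&(Z>.045),t)
mb=box(395,450,260,315)&(Z>.036)
for n,c in(('dark',im[...,2]<60),('pale',im[...,2]>=60)): rect(mb&c,n)
x=im[287,405:440];print(x.tolist())
E
python3 - <<'E'
import cv2
i=cv2.imread('pics/top0.png');a=cv2.resize(i[230:310,140:300],None,fx=5,fy=5,interpolation=0)[:, :800];b=cv2.resize(i[260:315,395:450],(200,200))
a[200:,600:]=b;cv2.imwrite('pics/c0.png',a)
E
```

```text
block 660 med [ 0.5223 -0.2224  0.065 ] rect [ 534.1 -149. ] [206.1  63.1] 81.4
block 646 med [ 0.5224 -0.2263  0.0436] rect [ 522.5 -226.7] [36.5 56.1] 62.8
grips 266 med [0.5212 0.0398 0.2446] rect [515.9  20.4] [122.8  27.2] 79.6
handle 148 med [0.5178 0.0254 0.2353] rect [5.178e+02 2.000e-01] [24.9 85.3] 0.3
trigger 118 med [0.5255 0.0578 0.2562] rect [527.4  20.1] [ 24.9 124.9] 0.3
fixed 242 med [0.5402 0.1362 0.0761] rect [540.3 137. ] [20.9 34. ] 78.4
moving 241 med [0.5608 0.2299 0.0741] rect [561.  230.6] [20.4 33.9] 77.3
rails 976 med [0.5535 0.1955 0.0295] rect [541.7 143.3] [257.4  52. ] 77.6
all 3166 med [0.5408 0.1372 0.0596] rect [535.5 115.1] [315.2  52. ] 77.6
sA 551 med [ 0.7305 -0.146   0.0832] rect [ 633.8 -110.4] [ 46.5 264.1] 69.5
sB 565 med [ 0.6915 -0.316   0.0719] rect [ 622.  -186.1] [ 46.5 351.4] 28.3
dark 504 med [ 0.5235 -0.2259  0.0556] rect [ 534.1 -149. ] [206.1  63.1] 81.4
pale 156 med [ 0.5182 -0.211   0.0956] rect [ 510.9 -143.7] [ 43.1 198.5] 8.1
[[75, 64, 47], [75, 63, 47], [60, 50, 38], [49, 42, 31], [50, 42, 31], [55, 46, 34], [77, 64, 48], [87, 73, 54], [90, 76, 57], [90, 76, 57], [123, 104, 78], [134, 113, 85], [134, 113, 86], [134, 114, 86], [135, 114, 86], [134, 114, 86], [134, 113, 85], [117, 94, 68], [99, 72, 48], [95, 67, 43], [95, 67, 43], [95, 67, 43], [95, 67, 43], [94, 66, 43], [95, 67, 43], [95, 67, 43], [95, 67, 43], [95, 67, 44], [106, 83, 59], [117, 97, 72], [120, 101, 76], [119, 101, 76], [119, 101, 76], [119, 101, 75], [119, 101, 75]]
```

View pics/c0.png

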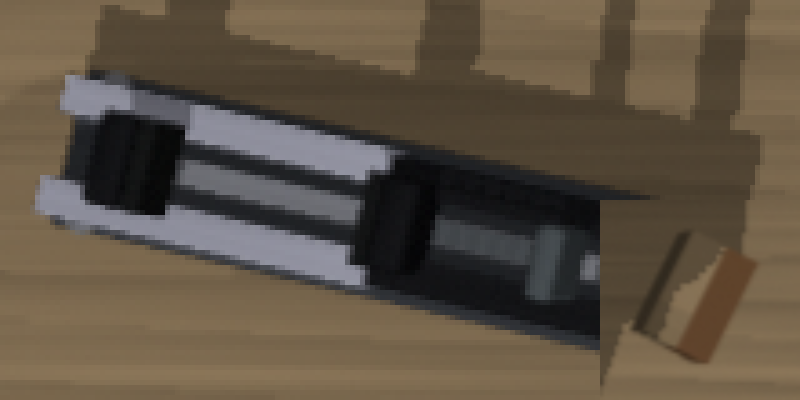

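```bash
cat >> h.py <<'E'
def togo(x,y,z,ang):  # world target TCP and tool-y angle (deg)
    s=get_state();M=R.from_rotvec(s['tool_rot']).as_matrix();p=np.array(s['position'])
    a=np.degrees(np.arctan2(M[1,1],M[0,1]));t=(ang-a+90)%180-90
    print('t',round(s['time'],2),'p',p.round(4),'tooly',round(a,1),'zax',M[:,2].round(3),'shift units',(M.T@(np.array([x,y,z])-p)/.04).round(2),'turn units',round(-t/5,2),'F',np.round(s['ft_force'],1),'w',round(s['grip_width'],3),'q7',round(s['joint_positions'][6],2))
E
python3 -m jog '[[[1,1,-0.62,0,0],[1,1,-0.62,0,0],[1,1,-0.62,0,0],[1,1,-0.62,0,0],[1,1,-0.62,0,0],[1,1,-0.62,0,0],[1,1,-0.62,0,0],[1,1,-0.62,0,0],[1,1,-0.62,0,0],[1,0,0,0,0]]]' 30
python3 -m jog '[[[1,0,0,0,-1],[1,0,0,0,-1],[1,0,0,0,-1],[1,0,0,0,-1],[1,0,0,0,-1],[1,0,0,0,-1],[1,0,0,0,-1],[1,0,0,0,-1],[1,0,0,0,-0.4],[1,0,0,0,0]]]'
python3 -c "
from h import *
togo(.5225,-.2267,.12,-27.2)"
```

```text
time: 1.35
position: [0.4903, -0.2667, 0.189]
tool_rot: [-3.086, -0.578, -0.002]
ft_force: [-0.1, -0.3, 0.2]
grip_width: 0.999
time: 2.6
position: [0.4873, -0.2723, 0.1891]
tool_rot: [-2.684, -1.633, 0.001]
ft_force: [1.0, 0.1, -0.4]
grip_width: 1.0
t 2.6 p [ 0.4873 -0.2723  0.1891] tooly -27.4 zax [-0. -0. -1.] shift units [1.42 0.26 1.73] turn units -0.03 F [ 1.   0.1 -0.4] w 1.0 q7 -0.06
```

```bash
python3 -m jog '[[[1,0.71,0.13,0.43,0],[1,0.71,0.13,0.43,0],[1,0,0,0.43,0],[1,0,0,0.43,0],[1,0,0,0,0],[1,0,0,0,0]]]'
python3 - <<'E'
from h import *
togo(.5225,-.2267,.012,-27.2)
look('side','s1');look('top','t1')
a=cv2.imread('pics/s1.png')[150:350,300:500];b=cv2.imread('pics/t1.png')[200:400,340:540]
cv2.imwrite('pics/c1.png',cv2.resize(np.hstack([a,b]),(800,400)))
E
```

```text
time: 3.35
position: [0.5229, -0.2271, 0.1209]
tool_rot: [2.683, 1.633, 0.0]
ft_force: [0.8, 0.1, 0.6]
grip_width: 1.002
t 3.35 p [ 0.5229 -0.2271  0.1209] tooly -27.4 zax [ 0.    -0.001 -1.   ] shift units [ 0.   -0.02  2.72] turn units -0.03 F [0.8 0.1 0.6] w 1.002 q7 -0.19
```

View pics/c1.png

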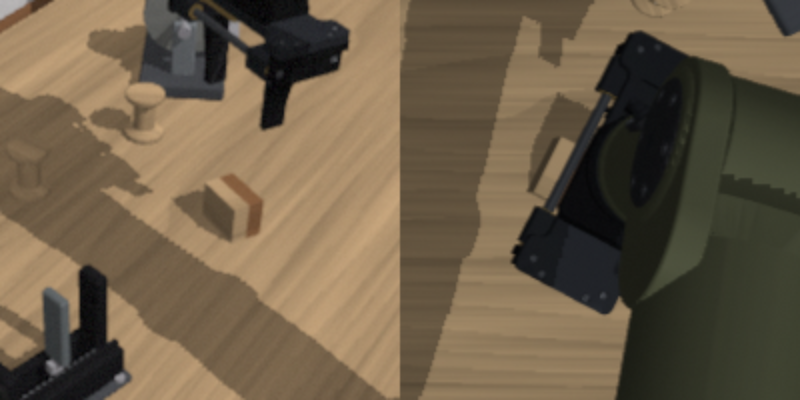

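The left crop (side view) shows the block upright at about (232,207), with an open finger behind it. The right crop (top view) shows the 190 mm side of the gripper lying along the block's 56 mm direction, as intended. Next I descend and grip.

```bash
python3 -m jog '[[[1,0,0,0.6,0],[1,0,0,0.6,0],[1,0,0,0.6,0],[1,0,0,0.5,0],[1,0,0,0.4,0],[1,0,0,0,0],[0.5,0,0,0,0],[0.5,0,0,0,0],[0.5,0,0,0,0],[0.5,0,0,0,0]]]' 20
python3 -c "
from h import *
togo(.5225,-.2267,.012,-27.2)"
python3 -m jog '[[[0.5,0,0,0,0],[0.5,0,0,0,0],[0.5,0,0,-0.5,0],[0.5,0,0,-0.8,0],[0.5,0,0,-0.8,0],[0.5,0,0,-0.8,0],[0.5,0,0,-0.8,0],[0.5,0,0,-0.5,0],[0.5,0,0,0,0]]]' 20
python3 -c "
from h import *
c=np.array([.5424,.1468]);a=np.radians(77.6);x=np.array([np.cos(a),np.sin(a)])
q=c+.038*x;print(q);togo(q[0],q[1],.17,-12.4)"
```

```text
time: 4.7
position: [0.5232, -0.2262, 0.0128]
tool_rot: [2.682, 1.635, 0.0]
ft_force: [-0.2, -0.6, 0.4]
grip_width: 0.629
t 4.7 p [ 0.5232 -0.2262  0.0128] tooly -27.3 zax [ 0. -0. -1.] shift units [-0.02 -0.01  0.02] turn units -0.01 F [-0.2 -0.6  0.4] w 0.629 q7 -0.24
time: 5.82
position: [0.5245, -0.2264, 0.1835]
tool_rot: [2.679, 1.633, 0.004]
ft_force: [0.1, -0.3, -0.2]
grip_width: 0.501
[0.55055994 0.18391355]
t 5.83 p [ 0.5245 -0.2264  0.1835] tooly -27.3 zax [ 0.005 -0.002 -1.   ] shift units [ 9.42 -4.12  0.32] turn units -2.97 F [ 0.1 -0.3 -0.2] w 0.501 q7 -0.18
```

Run:
```python
from h import *
look('side','s2')
a=cv2.imread('pics/s2.png')[80:330,280:580]
cv2.imwrite('pics/c2.png',cv2.resize(a,(720,600)))
```

```text
(no output)
```

View pics/c2.png

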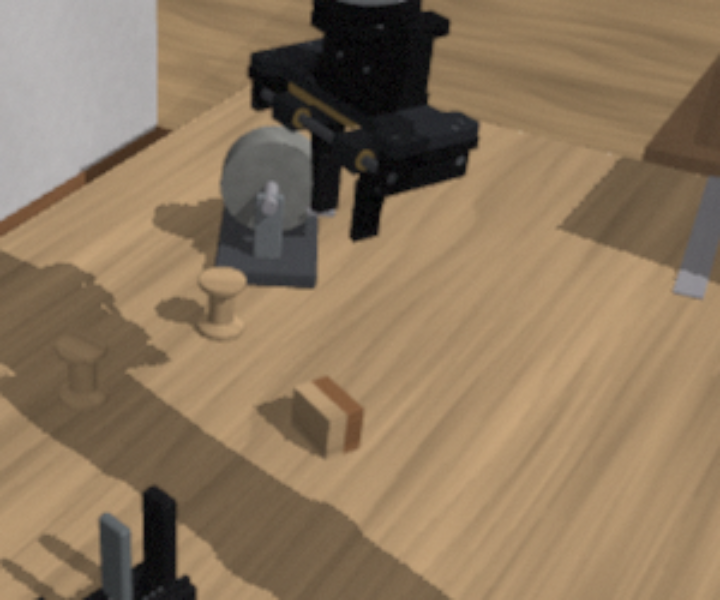

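Run:
```python
from h import *
K,T=cam('side')
def pr(p):
    q=K@(T[:3,:3].T@(np.array(p)-T[:3,3]));return (q[:2]/q[2]).round(1)
print(pr([.5245,-.2264,.1835]),pr([.5225,-.2267,.044]),pr([.5225,-.2267,0]))
for n in('s1','s2'):
    z=np.load(f'pics/{n}.npz');W=world('side',z['d']);v,u=np.mgrid[:480,:640]
    m=(u>385)&(u<450)&(v>220)&(v<285)&(W[...,2]>.035)&(W[...,2]<.055)
    p=W[m];print(n,len(p),p.mean(0),cv2.minAreaRect((p[:,:2]*1000).astype(np.float32)))
```

```text
[420.8 187.1] [415.9 245. ] [414.2 261.3]
s1 356 [ 0.52060977 -0.22374098  0.04133535] ((521.6408081054688, -226.29745483398438), (38.61099624633789, 58.86598205566406), 63.01428985595703)
s2 356 [ 0.52040008 -0.2238061   0.04134271] ((521.6871948242188, -226.31524658203125), (38.268218994140625, 59.77413558959961), 63.09876251220703)
```

Run:
```python
from h import *
z=np.load('pics/s2.npz');W=world('side',z['d']);v,u=np.mgrid[:480,:640]
dark=z['im'].max(2)<45
for a,b,t in((425,440,'right finger'),(410,423,'left finger')):
    m=(u>a)&(u<b)&(v>150)&(v<185)&dark
    p=W[m];print(t,len(p),v[m].max())
    for r in range(152,184,3):
        k=m&(v==r)
        if k.any():print(r,u[k].min(),u[k].max(),np.median(W[k],0).round(3))
```

```text
right finger 310 179
152 430 439 [ 0.482 -0.169  0.293]
155 429 439 [ 0.493 -0.198  0.271]
158 428 439 [ 0.495 -0.2    0.264]
161 428 439 [ 0.495 -0.2    0.258]
164 428 438 [ 0.495 -0.207  0.25 ]
167 427 437 [ 0.498 -0.207  0.243]
170 427 437 [ 0.498 -0.21   0.236]
173 427 437 [ 0.497 -0.208  0.23 ]
176 426 436 [ 0.498 -0.209  0.224]
179 427 429 [ 0.502 -0.205  0.218]
left finger 160 167
152 411 420 [ 0.546 -0.233  0.249]
155 411 420 [ 0.546 -0.234  0.242]
158 411 420 [ 0.546 -0.234  0.237]
161 411 420 [ 0.545 -0.234  0.23 ]
164 411 419 [ 0.545 -0.234  0.224]
167 411 415 [ 0.548 -0.232  0.218]
```

Run:
```python
from h import *
for n,zz in(('s1',.1209),('s2',.1835)):
    z=np.load(f'pics/{n}.npz');W=world('side',z['d'])
    dark=z['im'].max(2)<50
    p=W[dark&(abs(W[...,0]-.5225)<.09)&(abs(W[...,1]+.2267)<.06)&(W[...,2]>.08)]
    L=(p[:,:2]-[.5225,-.2267])@[np.cos(np.radians(-27.3)),np.sin(np.radians(-27.3))]
    for s in(1,-1):
        k=L*s>0;print(n,s,np.sort(p[k,2])[[5,20]]-zz if k.sum()>20 else k.sum(), 'lateral near tip',L[k][p[k,2]<np.sort(p[k,2])[5]+.02].min() if k.any() else 0,L[k][p[k,2]<np.sort(p[k,2])[5]+.02].max() if k.any() else 0)
print(get_state()['position'])
togo(0.5225,-.2267,0,-27)
```

```text
s1 1 [0.03383421 0.03656575] lateral near tip 0.04134579088141784 0.05260056799408591
s1 -1 [0.03577249 0.03911869] lateral near tip -0.05446641387684021 -0.046388543587262895
s2 1 [0.03425532 0.03795439] lateral near tip 0.01986291443864034 0.02998410156536193
s2 -1 [0.0354893  0.03860697] lateral near tip -0.03236481280242916 -0.023730420541975238
[ 0.5235278  -0.22615733  0.18177192]
t 5.88 p [ 0.5235 -0.2262  0.1818] tooly -27.3 zax [ 0.002 -0.001 -1.   ] shift units [-0.02 -0.03  4.54] turn units -0.05 F [-0.3 -0.3 -0.2] w 0.499 q7 -0.18
```

Both fingertips sit about 34 mm above the reported TCP in the images, so at z = 0.0128 they passed just over the block, which has not moved. I will use this offset and go deeper, watching the wrist force.

```bash
python3 -m jog '[[[1,0,0,0.5,0],[1,0,0,0.7,0],[1,0,0,0.7,0],[1,0,0,0.7,0],[1,0,0,0.7,0],[1,0,0,0.7,0],[1,0,0,0.4,0],[1,0,0,0.25,0],[1,0,0,0,0],[1,0,0,0,0]]]' 20
python3 - <<'E'
from h import *
togo(.5225,-.2267,-.022,-27.2)
im,d=look('side','s3');W=world('side',d)
dark=im.max(2)<50
p=W[dark&(abs(W[...,0]-.5225)<.07)&(abs(W[...,1]+.2267)<.06)&(W[...,2]>.005)]
L=(p[:,:2]-[.5225,-.2267])@[np.cos(np.radians(-27.3)),np.sin(np.radians(-27.3))]
for s in(1,-1):
    k=(L*s>0.035);print(np.sort(p[k,2])[:30:5],L[k].min(),L[k].max())
E
```

```text
time: 7.12
position: [0.5238, -0.2264, -0.0046]
tool_rot: [2.681, 1.634, 0.001]
ft_force: [-0.1, 0.2, 0.7]
grip_width: 1.0
t 7.12 p [ 0.5238 -0.2264 -0.0046] tooly -27.3 zax [ 0.001 -0.001 -1.   ] shift units [-0.02 -0.03  0.43] turn units -0.01 F [-0.1  0.2  0.7] w 1.0 q7 -0.25
[0.02942297 0.03226285 0.03303914 0.03443756 0.03657885 0.03843553] 0.035543851190947766 0.08245880991401218
[0.02933875 0.03179112 0.03291103 0.03496838 0.0358444  0.03674879] -0.08937336403034642 -0.03500221927250505
```

```bash
python3 -m jog '[[[1,0,0,0.22,0],[1,0,0,0.2,0],[1,0,0,0,0],[0.4,0,0,0,0],[0.4,0,0,0,0],[0.4,0,0,0,0],[0.4,0,0,0,0],[0.4,0,0,0,0],[0.4,0,0,0,0]]]' 20
python3 -c "
from h import *
togo(.5225,-.2267,-.022,-27.2)"
```

```text
time: 8.3
position: [0.5231, -0.2261, -0.0222]
tool_rot: [2.682, 1.635, 0.0]
ft_force: [0.3, -0.0, 1.7]
grip_width: 0.636
t 8.3 p [ 0.5231 -0.2261 -0.0222] tooly -27.3 zax [ 0. -0. -1.] shift units [-0.02 -0.01 -0.01] turn units -0.01 F [ 0.3 -0.   1.7] w 0.636 q7 -0.26
```

```bash
python3 -m jog '[[[0.4,0,0,0,0],[0.4,0,0,-0.4,0],[0.4,0,0,-0.7,0],[0.4,0,0,-0.8,0],[0.4,0,0,-0.8,0],[0.4,0,0,-0.8,0],[0.4,0,0,-0.8,0],[0.4,0,0,0,0]]]' 20
python3 -c "
from h import *
togo(.5506,.1839,.148,-12.4)"
```

```text
time: 9.3
position: [0.5251, -0.2266, 0.1534]
tool_rot: [2.678, 1.632, 0.005]
ft_force: [-0.2, 0.6, -1.2]
grip_width: 0.64
t 9.3 p [ 0.5251 -0.2266  0.1534] tooly -27.3 zax [ 0.006 -0.003 -1.   ] shift units [ 9.42 -4.14  0.11] turn units -2.97 F [-0.2  0.6 -1.2] w 0.64 q7 -0.19
```

Held: the opening stays at 0.64, which is 56 mm. Next I turn it and carry it over.

```bash
python3 -m jog '[[[0.4,0.8,-0.36,0,0],[0.4,0.9,-0.4,0,0],[0.4,0.9,-0.4,0,0],[0.4,0.9,-0.4,0,0],[0.4,0.9,-0.4,0,0],[0.4,0.9,-0.4,0,0],[0.4,0.9,-0.4,0,0],[0.4,0.9,-0.4,0,0],[0.4,0.9,-0.4,0,0],[0.4,0.9,-0.4,0,0]]]'
python3 -m jog '[[[0.4,0,0,0,-1],[0.4,0,0,0,-1],[0.4,0,0,0,-1],[0.4,0,0,0,0],[0.4,0,0,0,0]]]'
python3 - <<'E'
from h import *
togo(.5506,.1839,.1,-12.4)
look('side','s4');look('top','t4')
a=cv2.imread('pics/s4.png')[190:430,180:420];b=cv2.imread('pics/t4.png')[160:400,120:360]
cv2.imwrite('pics/c4.png',cv2.resize(np.hstack([a,b]),(800,400)))
E
```

```text
time: 10.55
position: [0.5445, 0.1639, 0.1487]
tool_rot: [-2.682, -1.635, 0.002]
ft_force: [0.5, 1.2, -0.6]
grip_width: 0.645
time: 11.18
position: [0.5449, 0.1628, 0.1491]
tool_rot: [-2.447, -1.969, 0.001]
ft_force: [-0.5, -0.0, -0.8]
grip_width: 0.642
t 11.18 p [0.5449 0.1628 0.1491] tooly -12.4 zax [-0.001 -0.    -1.   ] shift units [0.55 0.03 1.23] turn units 0.01 F [-0.5 -0.  -0.8] w 0.642 q7 -0.69
```

View pics/c4.png

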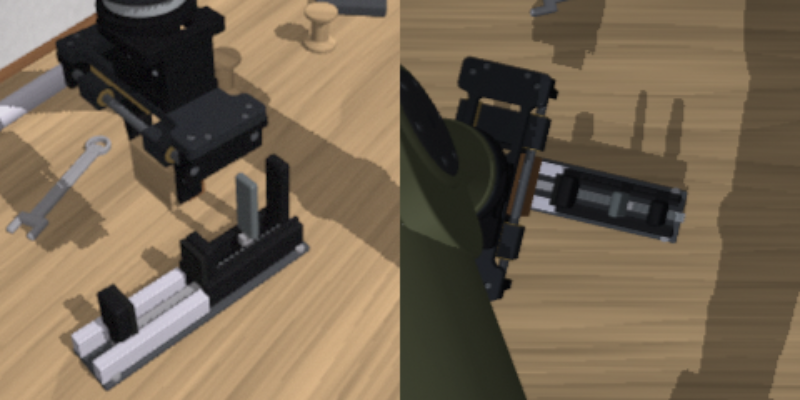

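```bash
python3 -m jog '[[[0.4,0.55,0.03,0,0],[0.4,0,0,0.6,0],[0.4,0,0,0.6,0],[0.4,0,0,0.6,0],[0.4,0,0,0.6,0],[0.4,0,0,0.5,0],[0.4,0,0,0.3,0],[0.4,0,0,0.2,0],[0.4,0,0,0,0],[0.4,0,0,0,0]]]'
python3 -c "
from h import *
togo(.5506,.1839,.009,-12.4)"
```

```text
time: 12.52
position: [0.5518, 0.1845, 0.0143]
tool_rot: [2.446, 1.971, 0.002]
ft_force: [0.3, 0.4, -0.3]
grip_width: 0.643
t 12.53 p [0.5518 0.1845 0.0143] tooly -12.3 zax [ 0.001  0.    -1.   ] shift units [-0.02 -0.03  0.13] turn units 0.03 F [ 0.3  0.4 -0.3] w 0.643 q7 -0.82
```

```bash
python3 -m jog '[[[0.4,0,0,0.1,0],[0.4,0,0,0.05,0],[0.4,0,0,0,0],[0.4,0,0,0,0]]]'
python3 -m jog '[[[0.75,0,0,0,0],[0.85,0,0,0,0],[0.95,0,0,0,0],[0.95,0,0,0,0],[0.95,0,0,0,0],[0.95,0,0,-0.5,0],[0.95,0,0,-0.7,0],[0.95,0,0,-0.8,0],[0.95,0,0,-0.9,0],[0.95,0,0,-0.9,0]]]'
python3 - <<'E'
from h import *
togo(.5205,.0472,.05,77.6)
look('side','s5')
cv2.imwrite('pics/c5.png',cv2.resize(cv2.imread('pics/s5.png')[250:430,200:440],(720,540)))
E
```

```text
time: 13.02
position: [0.5513, 0.1842, 0.0078]
tool_rot: [2.446, 1.971, 0.0]
ft_force: [-0.4, 0.1, 1.6]
grip_width: 0.644
time: 14.28
position: [0.5513, 0.1845, 0.1623]
tool_rot: [2.445, 1.971, 0.002]
ft_force: [-0.3, 0.2, -0.1]
grip_width: 0.948
t 14.28 p [0.5513 0.1845 0.1623] tooly -12.2 zax [ 0.002  0.    -1.   ] shift units [-3.52 -0.03  2.81] turn units -17.97 F [-0.3  0.2 -0.1] w 0.948 q7 -0.73
```

View pics/c5.png

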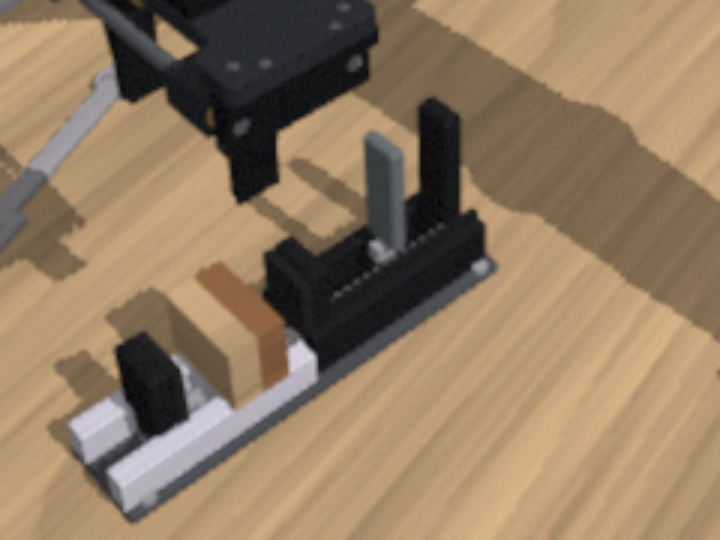

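The block lies square on the rails, clear of both jaws. Now I go to the trigger.

```bash
python3 -m jog '[[[1,-0.7,0,0,0],[1,-0.7,0,0,0],[1,-0.7,0,0,0],[1,-0.7,0,0,0],[1,-0.72,0,0,0],[1,0,0,0,1],[1,0,0,0,1],[1,0,0,0,1],[1,0,0,0,1],[1,0,0,0,1]]]' 15
python3 -m jog '[[[1,0,0,0,1],[1,0,0,0,1],[1,0,0,0,1],[1,0,0,0,1],[1,0,0,0,1],[1,0,0,0,1],[1,0,0,0,1],[1,0,0,0,1],[1,0,0,0,1],[1,0,0,0,1]]]'
python3 -m jog '[[[1,0,0,0,1],[1,0,0,0,1],[1,0,0,0,1],[1,0,0,0,0],[1,0,0,0,0]]]'
python3 - <<'E'
from h import *
z=np.load('pics/t4.npz');W=world('top',z['d'])
v,u=np.mgrid[:480,:640];c=np.array([.5424,.1468]);a=np.radians(77.6);x=np.array([np.cos(a),np.sin(a)]);y=np.array([-x[1],x[0]])
for n in('top0','t4'):
    W=world('top',np.load(f'pics/{n}.npz')['d'])
    m=(u>240)&(u<300)&(v>235)&(v<310)&(W[...,2]>.115)&(W[...,2]<.13)
    p=W[m];q=(p[:,:2]-c)
    X=q@x;Y=q@y;h=X<-.1
    for k in(h,~h):print(n,k.sum(),X[k].min(),X[k].max(),Y[k].min(),Y[k].max(),p[k,2].mean())
W=world('side',np.load('pics/s5.npz')['d']);m=(W[...,2]>.068)&(W[...,2]<.08);q=W[...,:2]-c;X=q@x;Y=q@y;m&=(X>.005)&(X<.075)&(abs(Y)<.04)
print('block top',cv2.minAreaRect((np.stack([X[m],Y[m]],1)*1000).astype(np.float32)),W[m][:,2].mean())
togo(*(c-.102*x),.05,77.6)
E
```

```text
time: 15.58
position: [0.5215, 0.047, 0.1609]
tool_rot: [2.816, 1.392, 0.002]
ft_force: [-0.6, -0.3, 0.6]
grip_width: 1.002
time: 16.82
position: [0.5216, 0.0471, 0.161]
tool_rot: [3.141, 0.071, 0.003]
ft_force: [0.2, -0.1, 0.2]
grip_width: 1.0
time: 17.45
position: [0.5214, 0.0468, 0.1602]
tool_rot: [3.124, -0.333, 0.001]
ft_force: [0.1, 0.3, -0.0]
grip_width: 1.003
top0 126 -0.12112438106183149 -0.10702254062259707 -0.012733047865362234 0.012881135394172431 0.12202690087368218
top0 95 -0.07855265624484815 -0.06796782862293922 -0.012764700784415751 0.01252141669398167 0.12213116373551902
t4 125 -0.1210266122436211 -0.10703624676068514 -0.012732462000882757 0.01302861855023061 0.12155729693169906
t4 95 -0.07829440131751993 -0.06795985038714308 -0.012742088618626328 0.012482548945052149 0.1218630895838779
block top ((37.272621154785156, -0.2369670867919922), (37.89421081542969, 58.05656051635742), 1.1842830181121826) 0.07227107486472611
t 17.45 p [0.5214 0.0468 0.1602] tooly -102.2 zax [ 0.001 -0.    -1.   ] shift units [-0.03 -0.    2.76] turn units 0.05 F [ 0.1  0.3 -0. ] w 1.003 q7 -1.97
```

```bash
python3 -m jog '[[[1,-0.03,0,0.6,0],[1,0,0,0.6,0],[1,0,0,0.5,0],[1,0,0,0.4,0],[1,0,0,0.25,0],[1,0,0,0.15,0],[1,0,0,0,0],[1,0,0,0,0]]]' 20
python3 - <<'E'
from h import *
togo(.5205,.0472,.058,77.6)
look('side','s6')
cv2.imwrite('pics/c6.png',cv2.resize(cv2.imread('pics/s6.png')[230:430,200:440],(720,600)))
E
```

```text
time: 18.45
position: [0.5206, 0.0469, 0.0602]
tool_rot: [-3.124, 0.336, -0.002]
ft_force: [-0.1, 0.5, 0.0]
grip_width: 1.0
t 18.45 p [0.5206 0.0469 0.0602] tooly -102.3 zax [ 0.001 -0.    -1.   ] shift units [-0.   -0.01  0.06] turn units 0.03 F [-0.1  0.5  0. ] w 1.0 q7 -2.03
```

View pics/c6.png

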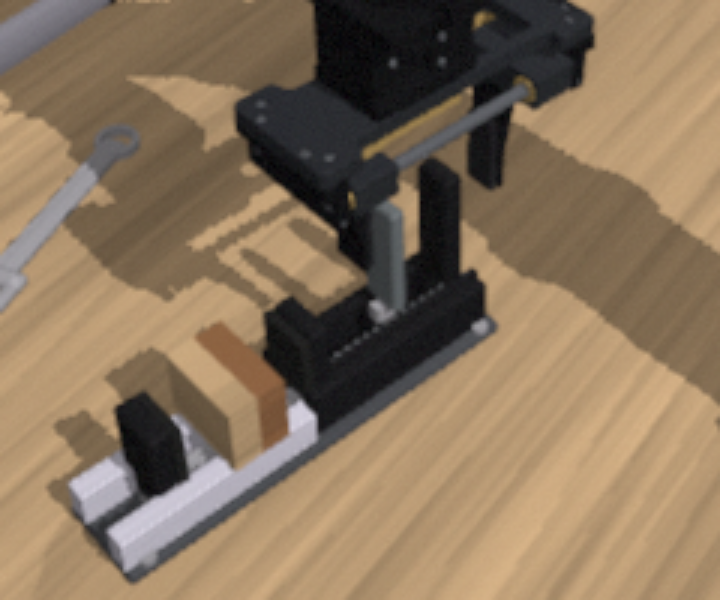

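The fingers straddle the trigger (390,250) and the handle (440,220), with the gripper body above their tops. First squeeze.

```bash
cat >> h.py <<'E'
def jaw(tag):
    im,d=look('side',tag);W=world('side',d);c=np.array([.5424,.1468]);a=np.radians(77.6);x=np.array([np.cos(a),np.sin(a)]);y=np.array([-x[1],x[0]])
    q=W[...,:2]-c;X=q@x;Y=q@y;Z=W[...,2];mx=im.max(2);g=im.astype(int)
    b=(Z>.066)&(Z<.08)&(X>.002)&(X<.11)&(abs(Y)<.04)
    wood=b&(g[...,0]-g[...,2]>25);j=b&(mx<45)&(abs(Y)<.02)
    t=(Z>.07)&(Z<.127)&(abs(Y)<.016)&(X>-.1)&(X<-.055)&(mx>55)
    f=lambda v:np.percentile(v,[2,98]).round(4) if v.size>8 else v.size
    r=cv2.minAreaRect((np.stack([X[wood],Y[wood]],1)*1000).astype(np.float32))
    print('block x',f(X[wood]),np.round(r[0],1),np.round(r[1],1),round(r[2],1),'jaw x',f(X[j]),'trig x',f(X[t]))
E
python3 -m jog '[[[0.62,0,0,0,0],[0.62,0,0,0,0],[0.62,0,0,0,0],[0.35,0,0,0,0],[0.35,0,0,0,0],[0.35,0,0,0,0],[0.35,0,0,0,0],[0.35,0,0,0,0]]]' 18
python3 - <<'E'
from h import *
togo(.5205,.0472,.058,77.6);jaw('s7')
E
```

```text
time: 19.5
position: [0.52, 0.0461, 0.0595]
tool_rot: [3.123, -0.337, -0.0]
ft_force: [0.3, -0.1, -1.2]
grip_width: 0.436
t 19.5 p [0.52   0.0461 0.0595] tooly -102.3 zax [-0.    -0.001 -1.   ] shift units [ 0.01 -0.03  0.04] turn units 0.02 F [ 0.3 -0.1 -1.2] w 0.436 q7 -2.03
block x [0.0196 0.055 ] [51.7  0.1] [68.7 58.2] 2.1 jaw x [0.0673 0.0871] trig x [-0.0912 -0.073 ]
```

A full squeeze: opening 0.436 (38 mm), and the jaw came about 9 mm. Now I cycle twice and check.

```bash
python3 -m jog '[[[0.85,0,0,0,0],[0.85,0,0,0,0],[0.85,0,0,0,0],[0.85,0,0,0,0],[0.35,0,0,0,0],[0.35,0,0,0,0],[0.35,0,0,0,0],[0.35,0,0,0,0],[0.35,0,0,0,0],[0.35,0,0,0,0]]]' 18
python3 - <<'E'
from h import *
togo(.5205,.0472,.058,77.6);jaw('s8')
E
python3 -m jog '[[[0.85,0,0,0,0],[0.85,0,0,0,0],[0.85,0,0,0,0],[0.85,0,0,0,0],[0.35,0,0,0,0],[0.35,0,0,0,0],[0.35,0,0,0,0],[0.35,0,0,0,0],[0.35,0,0,0,0],[0.35,0,0,0,0]]]' 18
python3 - <<'E'
from h import *
togo(.5205,.0472,.058,77.6);jaw('s9')
E
```

```text
time: 20.8
position: [0.5199, 0.0462, 0.0595]
tool_rot: [3.123, -0.337, -0.001]
ft_force: [1.3, 1.4, -2.1]
grip_width: 0.435
t 20.8 p [0.5199 0.0462 0.0595] tooly -102.3 zax [-0.    -0.001 -1.   ] shift units [ 0.01 -0.03  0.04] turn units 0.02 F [ 1.3  1.4 -2.1] w 0.435 q7 -2.03
block x [0.0196 0.0551] [48.7  0.2] [61.4 58.7] 2.0 jaw x [0.06   0.0795] trig x [-0.0913 -0.0735]
time: 22.1
position: [0.52, 0.0462, 0.0595]
tool_rot: [3.123, -0.337, -0.0]
ft_force: [0.1, -0.6, -3.5]
grip_width: 0.433
t 22.1 p [0.52   0.0462 0.0595] tooly -102.3 zax [-0.    -0.001 -1.   ] shift units [ 0.01 -0.03  0.04] turn units 0.02 F [ 0.1 -0.6 -3.5] w 0.433 q7 -2.03
block x [0.0168 0.0521] [43.7  0.6] [56.5 58.5] 0.6 jaw x [0.053  0.0724] trig x [-0.091  -0.0738]
```

```bash
python3 -m jog '[[[0.85,0,0,0,0],[0.85,0,0,0,0],[0.85,0,0,0,0],[0.85,0,0,0,0],[0.35,0,0,0,0],[0.35,0,0,0,0],[0.35,0,0,0,0],[0.35,0,0,0,0],[0.35,0,0,0,0],[0.35,0,0,0,0]]]' 18
python3 - <<'E'
from h import *
togo(.5205,.0472,.058,77.6);jaw('s10')
E
python3 -m jog '[[[0.85,0,0,0,0],[0.85,0,0,0,0],[0.85,0,0,0,0],[0.85,0,0,0,0],[0.35,0,0,0,0],[0.35,0,0,0,0],[0.35,0,0,0,0],[0.35,0,0,0,0],[0.35,0,0,0,0],[0.35,0,0,0,0]]]' 18
python3 - <<'E'
from h import *
togo(.5205,.0472,.058,77.6);jaw('s11')
E
```

```text
time: 23.4
position: [0.5199, 0.0462, 0.0595]
tool_rot: [3.123, -0.337, -0.001]
ft_force: [0.6, 0.8, -2.1]
grip_width: 0.434
t 23.4 p [0.5199 0.0462 0.0595] tooly -102.3 zax [-0.    -0.001 -1.   ] shift units [ 0.01 -0.03  0.04] turn units 0.02 F [ 0.6  0.8 -2.1] w 0.434 q7 -2.03
block x [0.0099 0.0448] [36.3  0.5] [56.4 58. ] 0.8 jaw x [0.046  0.0651] trig x [-0.0911 -0.0735]
time: 24.7
position: [0.5199, 0.0462, 0.0595]
tool_rot: [3.123, -0.337, -0.001]
ft_force: [-0.1, 0.0, -1.8]
grip_width: 0.435
t 24.7 p [0.5199 0.0462 0.0595] tooly -102.3 zax [-0.    -0.001 -1.   ] shift units [ 0.01 -0.03  0.04] turn units 0.02 F [-0.1  0.  -1.8] w 0.435 q7 -2.03
block x [0.0029 0.0378] [30.1  0.3] [56.2 58.8] 0.8 jaw x [0.0387 0.058 ] trig x [-0.0912 -0.0732]
```

About 2.5 mm remain, so the trigger should stall early. I release, shift about 6 mm towards the jaw so that the handle shares the load, and squeeze gently.

```bash
python3 -m jog '[[[0.95,0,0,0,0],[0.95,0,0,0,0],[0.95,0,0,0,0],[0.95,0,-0.15,0,0],[0.65,0,0,0,0],[0.65,0,0,0,0],[0.35,0,0,0,0],[0.35,0,0,0,0],[0.35,0,0,0,0],[0.35,0,0,0,0]]]' 18
python3 - <<'E'
from h import *
togo(.5205,.0472,.058,77.6);jaw('s12')
E
```

```text
time: 26.0
position: [0.5203, 0.0482, 0.0594]
tool_rot: [3.117, -0.339, -0.003]
ft_force: [-3.2, -7.4, 2.2]
grip_width: 0.485
t 26.0 p [0.5203 0.0482 0.0594] tooly -102.4 zax [-0.003 -0.005 -1.   ] shift units [0.01 0.02 0.04] turn units -0.0 F [-3.2 -7.4  2.2] w 0.485 q7 -2.04
block x [0.0029 0.0355] [29.1 -0. ] [59. 54.] 90.0 jaw x [0.0367 0.0559] trig x [-0.0867 -0.0684]
```

```bash
python3 -m jog '[[[0.35,0,0.05,0,0],[0.35,0,0.04,0,0],[0.35,0,0,0,0],[0.35,0,0,0,0],[0.35,0,0,0,0]]]' 18
python3 - <<'E'
from h import *
togo(.5205,.0472,.058,77.6);jaw('s13')
E
python3 -m jog '[[[0.35,0,0,0,0],[0.35,0,0,0,0],[0.35,0,0,0,0],[0.35,0,0,0,0]]]' 22
python3 - <<'E'
from h import *
togo(.5205,.0472,.058,77.6);jaw('s14')
z=cv2.imread('pics/s14.png')[230:430,200:440];cv2.imwrite('pics/c14.png',cv2.resize(z,(720,600)))
E
```

```text
time: 26.68
position: [0.5204, 0.0484, 0.0595]
tool_rot: [3.122, -0.336, -0.001]
ft_force: [-0.8, -5.1, 0.3]
grip_width: 0.485
t 26.68 p [0.5204 0.0484 0.0595] tooly -102.3 zax [-0.001 -0.001 -1.   ] shift units [0.01 0.03 0.04] turn units 0.02 F [-0.8 -5.1  0.3] w 0.485 q7 -2.03
block x [0.0027 0.0357] [28.8  0.6] [53.7 57.8] 1.6 jaw x [0.0367 0.0558] trig x [-0.0875 -0.0684]
time: 27.22
position: [0.5203, 0.0482, 0.0595]
tool_rot: [3.122, -0.336, -0.001]
ft_force: [-1.5, -5.1, 0.0]
grip_width: 0.481
t 27.23 p [0.5203 0.0482 0.0595] tooly -102.3 zax [-0.001 -0.001 -1.   ] shift units [0.01 0.02 0.04] turn units 0.02 F [-1.5 -5.1  0. ] w 0.481 q7 -2.03
block x [0.0028 0.0357] [28.6  0.5] [54.  57.9] 1.2 jaw x [0.0368 0.0557] trig x [-0.0875 -0.0688]
```

View pics/c14.png

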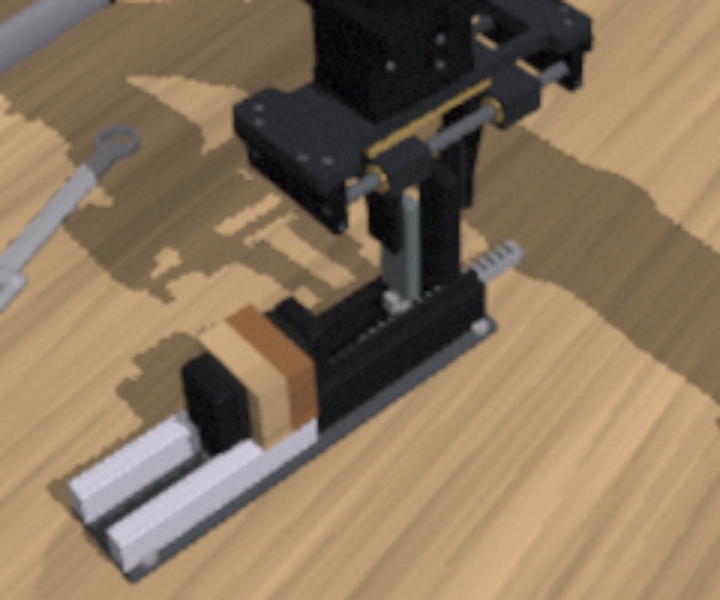

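The block is pinned: jaw face at x ≈ 36.5 mm, and the trigger stalls at 42 mm opening against 38 mm for a full squeeze. I balance the side load and set the final grip to 30 N.

```bash
python3 -m jog '[[[0.35,0,0.05,0,0],[0.35,0,0.05,0,0],[0.35,0,0,0,0],[0.35,0,0,0,0]]]' 25
python3 -c "
from h import *
togo(.5205,.0472,.058,77.6)"
python3 -m jog '[[[0.35,0,0,0,0],[0.35,0,0,0,0],[0.35,0,0,0,0],[0.35,0,0,0,0],[0.35,0,0,0,0],[0.35,0,0,0,0]]]' 30
python3 - <<'E'
from h import *
togo(.5205,.0472,.058,77.6);jaw('s15')
E
```

```text
time: 27.78
position: [0.5204, 0.0482, 0.0596]
tool_rot: [-3.12, 0.333, -0.002]
ft_force: [2.9, 5.0, -4.9]
grip_width: 0.477
t 27.77 p [0.5204 0.0482 0.0596] tooly -102.2 zax [ 0.002  0.003 -1.   ] shift units [0.01 0.02 0.04] turn units 0.05 F [ 2.9  5.  -4.9] w 0.477 q7 -2.03
time: 28.52
position: [0.5203, 0.048, 0.0596]
tool_rot: [-3.121, 0.333, -0.002]
ft_force: [2.8, 4.9, -5.2]
grip_width: 0.471
t 28.52 p [0.5203 0.048  0.0596] tooly -102.2 zax [ 0.002  0.003 -1.   ] shift units [0.01 0.02 0.04] turn units 0.04 F [ 2.8  4.9 -5.2] w 0.471 q7 -2.03
block x [0.0027 0.0356] [28.8  0.4] [54.4 58. ] 1.1 jaw x [0.0364 0.0556] trig x [-0.0894 -0.0701]
```

```bash
python3 -m jog '[[[0.35,0,-0.05,0,0],[0.35,0,0,0,0],[0.35,0,0,0,0],[0.35,0,0,0,0],[0.35,0,0,0,0],[0.35,0,0,0,0],[0.35,0,0,0,0],[0.35,0,0,0,0]]]' 30
python3 - <<'E'
from h import *
togo(.5205,.0472,.058,77.6);jaw('s16')
W=world('side',np.load('pics/s16.npz')['d']);W0=world('side',np.load('pics/side0.npz')['d'])
for n,a in(('wrench',(slice(270,335),slice(185,245))),('spoolA',(slice(215,255),slice(298,330)))):print(n,np.abs(W-W0).max(2)[a].mean().round(4))
E
```

```text
time: 29.58
position: [0.5203, 0.0478, 0.0595]
tool_rot: [-3.123, 0.335, -0.0]
ft_force: [3.7, 4.0, -6.2]
grip_width: 0.472
t 29.57 p [0.5203 0.0478 0.0595] tooly -102.3 zax [ 0.     0.001 -1.   ] shift units [0.01 0.01 0.04] turn units 0.03 F [ 3.7  4.  -6.2] w 0.472 q7 -2.03
block x [0.0027 0.0355] [28.5  0.7] [53.8 57.9] 1.9 jaw x [0.0365 0.0558] trig x [-0.0893 -0.0705]
wrench 0.0077
spoolA 0.2149
```

```bash
python3 -c "
from bench import job
print(job.close_job())"
```

```text
the job is handed in; nothing more can be done
None
```

The block is pinned between the clamp jaws and I handed the job in at about 30 s, still holding the trigger squeezed at a 30 N grip setting. The hand-in reports no verdict.

**How it went:**
- **Pick:** The first grasp missed. The real fingertips sit about 34 mm above the reported TCP, so they passed over the block without moving it. I allowed for the offset and the second grasp held.
- **Placing:** I laid the block on the rails at x ≈ 37 mm, square to the bar, and let go.
- **Squeezing:** Five full squeezes brought the jaw up about 7 mm each, the first about 9 mm. The sixth stalled on the block, at 42 mm over trigger and handle against 38 mm for a full squeeze.

**Last checks:**
- **Position:** The jaw face is at x ≈ 36.5 mm and the block's back face at about 35.5 mm, so the 36 mm block is against the fixed jaw. It is square within about 2°, and no finger is near it.
- **Pressure:** By calculation the jaw presses the block with about 20 N (30 N less the 9 N the mechanism takes). I could not measure this directly.

**What did not fully agree:**
- **Trigger travel:** It stalled about 11 mm from released, not within the stated 0–8 mm. The grip opening fell slightly as I raised the force (42.2 to 41 mm).
- **Side load:** About 5 N stayed on the wrist along the clamp, plus about 6 N vertically.
- **Bystanders:** The final check was inconclusive. Spool A's image region no longer matched the start picture, probably because the gripper blocked it, and I did not check spool B. The wrench showed no clear change, and the arm's path went near none of them.

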